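# Open the extraction damper to its second notch and start the fan

## Robot

A 6-joint arm with a two-finger parallel gripper is mounted at the origin on the work surface. World frame = base frame: x ahead of the robot, y to its left, z up, the work surface at z = 0. Lengths are in m, angles in rad, forces in N, time in s.
With the tool pointing down it reaches from about 0.425 to 1.125 m from the base axis. Payload 14.9 kg.
Tool frame: the origin (TCP) lies midway between the tips of the shut fingers; the grasp point (between the pads) lies 19 mm behind it (env.grip_depth is the distance from the TCP to the grasp point, in m); z points along the fingers, y is the line along which they close (so a half turn about z gives the same grasp; the last joint's range is limited). The gripper opens to 91 mm and grips with 3 to 60 N. Pads are 32 mm wide; open, the fingers measure 118 mm over their backs; the gripper's body (76 mm by 178 mm) begins 60 mm behind the grasp point.
Start: joints at [-1.25, 0.379, 1.734, -0, 1.028, -0.033], TCP at [0.243, -0.657, 0.214] pointing down, gripper open.
Joint ranges: [-2.77, 2.77], [-0.74, 2.19], [0, 2.66], [-1.06, 4.2], [0.31, 2.87], [-3.08, 3.08]. Speed limits (rad/s): [1.89, 1.89, 2.39, 3.14, 3.14, 3.14].

## Interface

Orientations are given as a rotation vector (axis times angle).
In Python, from cell import env, optics gives the robot as it stands.
- The arm moves only by the tool step_arm, never from a script. Its argument "commands" is a list of rows, each a list of 6 numbers: the shift along the tool's x, y, z in mm, then the turn, a rotation vector about the tool's x, y, z in rad. In form: [[x, y, z, wx, wy, wz], ...]. A call has 1 to 12 rows; each row shifts and turns the commanded pose from where the row before left it, along the tool's axes as they then stand; what a row does not reach is not made up. A row lasts 1/12 s, in which the tool goes at most 41.7 mm and 7.16 degrees, less where a joint would pass 70% of its speed; a pose out of reach is approached as far as the arm can. A call with a gripper value outside its range is refused whole. "hand" is the finger opening in mm, from 0 to 91.2, set as the call begins (left out, the last holds). The fingers move at their own pace and stop on an object; "squeeze" is the grip in N (left out, the last holds). Time passes only in rows, so rows that do not move let the fingers close. It gives the time, the measured TCP pose, the force, the opening and the grip force at its end, in the units of the state.
- env.get_state(): the state, without advancing time (a new reading comes with each control period).
- optics.capture(name): name is "scene" or "side" or "wrist"; returns (picture, depth): 400x640x3 uint8, red, green, blue; 400x640 float32, m along the optical axis (not along the pixel's ray), 0 where there is no reading.
- optics.camera_params(name): a dict with "intrinsics" (3x3 intrinsics, pixels), "rvec" (rotation vector, rad) and "tvec" (3), from world to camera coordinates, as OpenCV has them; the wrist camera has in their place "T_tool_cam" (4x4, takes a point from camera to tool coordinates, whose origin is the TCP and whose axes are the flange's). Camera axes: x right, y down, z forward; pixel columns grow to the right and rows downward; lengths in m; the calibration is good to about 2 mm. The wrist camera is an equidistant fisheye: a pixel r from the principal point sees the ray r / f radians off the axis. A picture is of the moment at which its call begins: read the wrist's pose just before it. camera_params takes no time and is no camera call.
- env.hand_in(): hands the job in; it is judged then, once.
The state is a dict: "clock": time; "qpos": joint angles; "dq": joint speeds; "tau": joint torques, N m; "position": TCP position; "tcp_rot": TCP orientation; "wrist_force": force on the tool from outside, world axes, zero at the start; "moment": the same for the moment, N m; "gripper_width": opening from 0.0 (shut) to 1.0 (fully open); "grasp_force": force on a finger pad.
Only numpy, scipy, OpenCV 4.12 (cv2) and the standard library are available. Lean on these libraries where they do the work, as an engineer would, in place of code of your own. Each camera call takes 0.05 s, during which the arm holds its last target. There are 200 camera calls.

## Task

Get the fume extraction going before any paint is mixed. With the outside of the closed fingers, push the red damper lever on top of the duct by its black knob: past the click of the half-open notch (yellow mark) and on until it clicks home in the fully open notch at the green mark; do not take the lever between the fingers. Then press the green start button on the push-button station right down and let it come up again, without pressing the red stop button and leaving the cup, can, bottle and tin standing where they are.

Things in the scene. Friction and masses are not known exactly. Their poses are not given: they have to be found in the camera images.
- extractor: Fixed sheet-metal fume extraction take-off: level round duct 100 mm wide, 260 mm long, axis 95 mm above the bench; a cone hood (mouth 180 mm wide at y = +220 mm) at one end, a box 130 x 130 x 165 mm high (centre y = -195 mm) at the other. The damper lever turns on top of its middle. Origin: on the bench below the lever's pivot; y along the duct towards the hood, x across it, z up.
- damper_lever (a joint): Lever angle, rad, growing clockwise seen from above: 0 shut (along the extractor's -x, red mark), 0.785 half notch (yellow), 1.571 fully open (along +y, green), a hard stop. Starts at 0 to 0.45, stays where left. A spring plunger rides ridges: 1 N at the knob moves it, about 5 N takes it into or out of the half notch (ridges at 0.69, 0.88) and over the last ridge at 1.48; past 1.5 it drops home.
- lever_knob (a point): Centre of the top of the lever's black knob: an upright cylinder 26 mm wide, 45 mm high, top 218 mm above the bench, axis 115 mm from the pivot, on the end of the red bar (18 mm wide, 5 mm thick, top 173 mm above the bench, ending 4 mm past the knob's axis). x runs outwards along the lever, z up. The air beside it is clear all along its swing.
- lever_pivot (a point): Pivot axis at the top of the red bar, 173 mm above the bench, under a nut 18 mm wide, 184 mm high. Below the bar lies a flat steel quadrant, radius 85 mm, top 161 mm above the bench, with the red, yellow and green marks. A brass plunger 15 mm wide, top 191 mm above the bench, stands on the bar 66 mm from the pivot.
- station: Fixed push-button station lying on the bench: a grey plastic box with a yellow lid, 150 x 80 x 58 mm high, with a round green and a round red button on its top, 72 mm apart. Origin: centre of its underside, z up; x along its length: the green button is at x = -36 mm, the red one at x = +36 mm.
- start_top (a point): Centre of the top of the green start button: 25 mm in diameter, standing 14 mm above the lid, top 72 mm above the bench; pressed straight down.
- start_button (a joint): How far the green start button is pressed, in m: 0 = up, 0.006 = right down. A spring returns it: about 2 N to begin to move it, 6 N to bottom it.
- stop_top (a point): Centre of the top of the red mushroom stop button, 36 mm in diameter, top 76 mm above the bench. Not to be pressed.
- stop_button (a joint): How far the red stop button is pressed, in m: 0 = up, 0.006 = right down.
- mixing_cup: Loose open cup of clear plastic, 84 mm across the rim, 85 mm high, in front of the hood's mouth. Origin: centre of its underside, z up.
- thinner_can: Loose metal can with a blue label, 68 mm in diameter, 135 mm high, on the robot's side of the duct. Origin: centre of its underside, z up.
- hardener_bottle: Loose white plastic bottle with a black cap, 52 mm in diameter, 125 mm high, on the robot's side of the duct. Origin: centre of its underside, z up.
- paint_tin: Loose low tin with an orange label, 78 mm in diameter, 72 mm high. Origin: centre of its underside, z up.
Things that resemble listed ones, but are neither listed nor needed, are in the scene too. What is shaped like the mixing_cup but blue or brown is not meant.

How it is judged:
By the outcome, as a careful person would: the job done as asked, in the order asked, and still so for the second after the job is handed in, with the robot touching nothing.
It also fails if it takes over 54 s, if anything falls off the work surface, if the arm or the gripper's body presses on something with over 40 N, if the wrist force passes 120 N, or if a joint passes its speed limit or range.

## Working session

There is one attempt and no reset: what is moved stays moved. The work goes in short steps, Python scripts to look and compute and a tool call to move; the robot and the scene stay as the last step left them, time stands still between calls to the robot, and variables do not carry over. Pictures are saved under pics/ and viewed, at most 10 in all, crops included, and the job is handed in when it is done.

Besides the shell and the picture viewer there is one more tool, called after "Emit:" by a JSON object that holds its "api" and its "payload", one argument or row to a line. step_arm: Moves the arm, as the interface text tells. Its arguments: {"type":"object","properties":{"commands":{"type":"array","items":{"type":"array","items":{"type":"number"}}},"hand":{"type":"number"},"squeeze":{"type":"number"}},"required":["commands"]}

```bash
mkdir -p pics; ls
python3 - <<'E'
from cell import env, optics
import cv2, numpy as np
for n in ("scene","side"):
    im,d=optics.capture(n); np.savez(f"pics/{n}.npz",im=im,d=d)
    cv2.imwrite(f"pics/{n}0.png",im[:,:,::-1]); p=optics.camera_params(n)
    np.savez(f"pics/{n}_p.npz",**p); print(n,{k:np.round(v,3).tolist() for k,v in p.items()})
s=env.get_state(); print(s)
E
```

```text
pics
scene {'intrinsics': [[465.116, 0.0, 317.057], [0.0, 465.116, 190.078], [0.0, 0.0, 1.0]], 'rvec': [0.627, 2.671, -1.106], 'tvec': [0.47, -0.101, 1.733]}
side {'intrinsics': [[468.89, 0.0, 312.213], [0.0, 468.89, 199.944], [0.0, 0.0, 1.0]], 'rvec': [2.091, 0.584, -0.338], 'tvec': [-0.489, 0.017, 1.563]}
{'clock': 0.1, 'qpos': array([-1.25033866e+00,  3.79334449e-01,  1.73475147e+00,  2.97469217e-06,
        1.02852511e+00, -3.32932395e-02]), 'dq': array([ 1.06022775e-04, -1.20220071e-03, -5.88650312e-04, -7.38568855e-04,
        9.06205337e-05,  3.84578749e-04]), 'tau': array([ 8.78466562e-04, -7.65032387e+01, -4.35292876e+01,  6.52146223e-02,
        3.97996965e-02, -4.60723427e-06]), 'position': array([ 0.24237354, -0.65629624,  0.2133546 ]), 'tcp_rot': array([-3.09158628e+00, -5.52598012e-01,  2.24862665e-04]), 'wrist_force': array([-0.15047654, -0.2809978 , -0.21441634]), 'moment': array([ 0.05025721, -0.01835548,  0.02935673]), 'grasp_force': 0.0, 'gripper_width': 0.9978543443248701}
```

View pics/scene0.png

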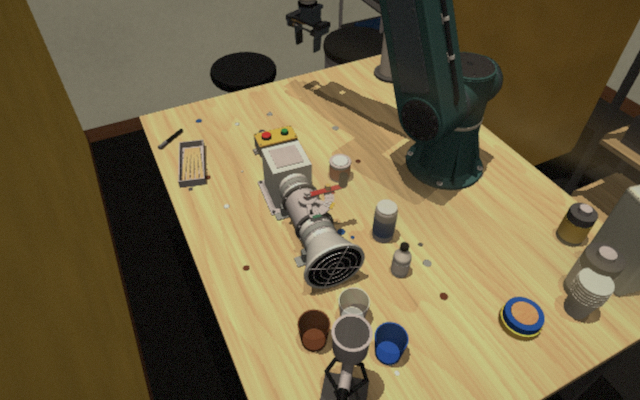

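View pics/side0.png

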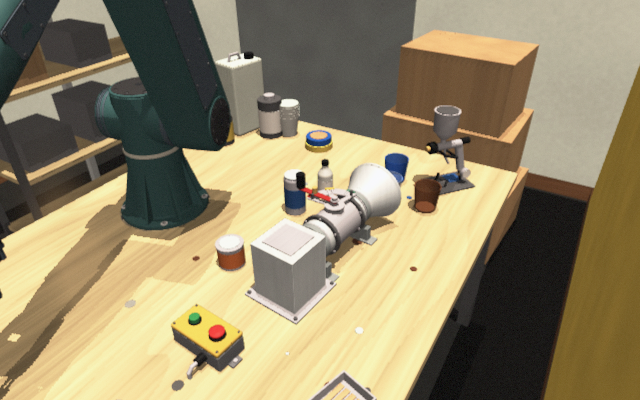

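The scene view has the duct at about (310,220) with the hood end at (335,265), the station at (275,137), and the lever bar near (325,192). In the side view the knob is at about (301,180), green button at (195,319) and red at (217,332). I'll enlarge these areas.

Run:
```python
import cv2, numpy as np
a=cv2.imread("pics/scene0.png")[120:270,240:420]; b=cv2.imread("pics/side0.png")[150:370,160:400]
cv2.imwrite("pics/c1.png",cv2.resize(a,None,fx=4,fy=4,interpolation=2)[:600]); 
cv2.imwrite("pics/c2.png",cv2.resize(b,None,fx=2.7,fy=2.7,interpolation=2))
```

```text
(no output)
```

View pics/c1.png

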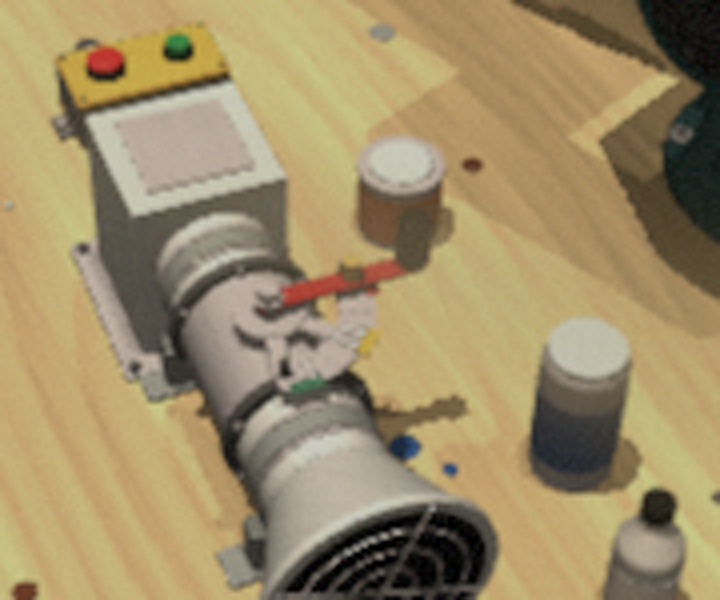

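View pics/c2.png

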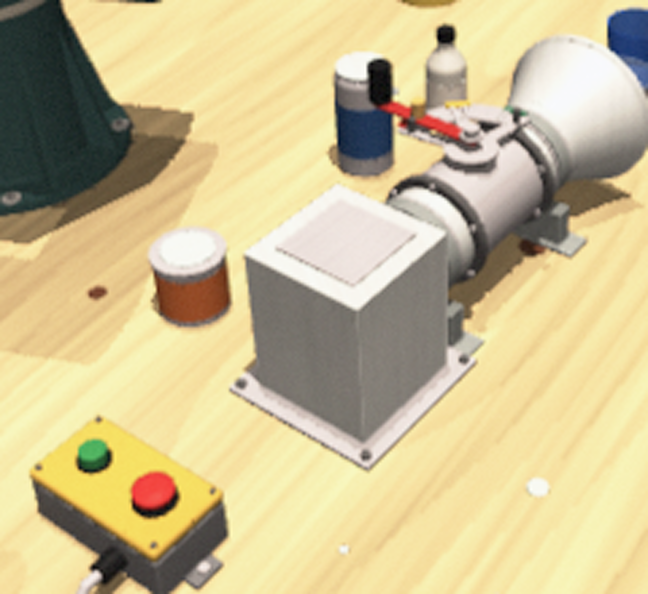

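Read off the crops: knob top at crop 1 (414,213) and crop 2 (379,65); nut at (268,297) and (468,131); green top at (178,42) and (94,452); red top at (106,59) and (154,488). I've also read the box top corners. Next I turn these into positions.

```bash
cat > h.py <<'E'
import numpy as np, cv2
P={n:dict(np.load(f"pics/{n}_p.npz")) for n in ("scene","side")}
def ray(n,u,v):
    p=P[n]; R=cv2.Rodrigues(p["rvec"])[0]; c=-R.T@p["tvec"].ravel()
    return c,R.T@np.linalg.inv(p["intrinsics"])@[u,v,1]
def at(n,u,v,z):
    c,d=ray(n,u,v); return c+d*(z-c[2])/d[2]
def pix(n,X):
    p=P[n]; return cv2.projectPoints(np.array(X,float).reshape(-1,3),p["rvec"],p["tvec"],p["intrinsics"],None)[0].reshape(-1,2)
E
python3 - <<'E'
from h import *
np.set_printoptions(precision=4,suppress=True)
A=lambda u,v:(240+u/4,120+v/4); B=lambda u,v:(160+u/2.7,150+v/2.7)
for k,z,a,b in [("knob",.218,(414,213),(379,65)),("nut",.184,(268,297),(468,131)),("green",.072,(178,42),(94,452)),("red",.076,(106,59),(154,488)),
 ("box0",.165,(230,82),(338,186)),("box1",.165,(286,182),(247,256)),("box2",.165,(137,213),(361,306)),("box3",.165,(88,117),(447,236)),
 ("tin",.072,(402,162),(189,247)),("can",.135,(588,348),(363,65)),("bottle",.125,(659,500),(446,32))]:
    s,t=at("scene",*A(*a),z),at("side",*B(*b),z); print(k,s[:2],t[:2])
print("cup",at("scene",354,297,.085)[:2])
E
```

```text
knob [0.4839 0.0868] [0.4887 0.0855]
nut [0.6036 0.0873] [0.6017 0.0699]
green [ 0.4865 -0.3527] [ 0.4905 -0.36  ]
red [ 0.5586 -0.3537] [ 0.5618 -0.3658]
box0 [ 0.5145 -0.1715] [ 0.5281 -0.0498]
box1 [ 0.5275 -0.0383] [ 0.5189 -0.1778]
box2 [ 0.6472 -0.0569] [ 0.6423 -0.182 ]
box3 [ 0.6382 -0.1813] [ 0.6561 -0.0638]
tin [ 0.3792 -0.1102] [ 0.3806 -0.1082]
can [0.3921 0.197 ] [0.3928 0.1951]
bottle [0.4202 0.3343] [0.4261 0.3262]
cup [0.6158 0.3959]
```

```bash
cat > plan.py <<'E'
import sys, numpy as np
from scipy.spatial.transform import Rotation as R
from cell import env
s=env.get_state(); x,y,z,yaw=map(float,sys.argv[1:5])   # m, deg (yaw of tool x)
T=R.from_rotvec(s["tcp_rot"]); a=np.radians(yaw)
G=R.from_matrix(np.array([[np.cos(a),np.sin(a),0],[np.sin(a),-np.cos(a),0],[0,0,-1]]))
print("shift mm",np.round(T.inv().apply(np.array([x,y,z])-s["position"])*1e3,1),"turn",np.round((T.inv()*G).as_rotvec(),3))
m=T.as_matrix(); print("yaw",np.degrees(np.arctan2(m[1,0],m[0,0])),"pos",s["position"],"F",s["wrist_force"],s["clock"])
E
python3 plan.py 0.481 0.0275 0.27 85
```

```text
shift mm [ 460.7 -558.8  -56.1] turn [-1.00e-03 -1.00e-03 -1.13e+00]
yaw 20.268344703313602 pos [ 0.24237354 -0.65629624  0.2133546 ] F [-0.15047654 -0.2809978  -0.21441634] 0.1
```

Emit:
{"api": "step_arm", "payload": {
  "commands": [
    [0,0,-28,0,0,0],
    [0,0,-28,0,0,0],
    [19.2,-23.3,0,0,0,0],
    [19.2,-23.3,0,0,0,0],
    [19.2,-23.3,0,0,0,0],
    [19.2,-23.3,0,0,0,0],
    [19.2,-23.3,0,0,0,0],
    [19.2,-23.3,0,0,0,0],
    [19.2,-23.3,0,0,0,0],
    [19.2,-23.3,0,0,0,0],
    [19.2,-23.3,0,0,0,0],
    [19.2,-23.3,0,0,0,0]
  ],
  "hand": 0,
  "squeeze": 20
}}

```text
clock: 1.1
position: [0.342, -0.37, 0.2697]
tcp_rot: [-3.092, -0.552, 0.0]
wrist_force: [0.6, -0.0, -0.4]
gripper_width: 0.154
grasp_force: 0.0
```

Emit:
{"api": "step_arm", "payload": {
  "commands": [
    [19.2,-23.3,0,0,0,0],
    [19.2,-23.3,0,0,0,0],
    [19.2,-23.3,0,0,0,0],
    [19.2,-23.3,0,0,0,0],
    [19.2,-23.3,0,0,0,0],
    [19.2,-23.3,0,0,0,0],
    [19.2,-23.3,0,0,0,0],
    [19.2,-23.3,0,0,0,0],
    [19.2,-23.3,0,0,0,0],
    [19.2,-23.3,0,0,0,0],
    [19.2,-23.3,0,0,0,0],
    [0,0,0,0,0,0]
  ]
}}

```text
clock: 2.1
position: [0.4521, -0.0546, 0.2699]
tcp_rot: [-3.091, -0.557, -0.0]
wrist_force: [0.1, -0.3, -0.2]
gripper_width: 0.006
grasp_force: 0.0
```

Emit:
{"api": "step_arm", "payload": {
  "commands": [
    [0,0,0,0,0,-0.113],
    [0,0,0,0,0,-0.113],
    [0,0,0,0,0,-0.113],
    [0,0,0,0,0,-0.113],
    [0,0,0,0,0,-0.113],
    [0,0,0,0,0,-0.113],
    [0,0,0,0,0,-0.113],
    [0,0,0,0,0,-0.113],
    [0,0,0,0,0,-0.113],
    [0,0,0,0,0,-0.113],
    [0,0,0,0,0,0],
    [0,0,0,0,0,0]
  ]
}}

```text
clock: 3.1
position: [0.451, -0.0582, 0.2698]
tcp_rot: [-2.32, -2.118, 0.0]
wrist_force: [-0.1, -0.3, 0.0]
gripper_width: 0.004
grasp_force: 0.0
```

```bash
python3 plan.py 0.481 0.0275 0.188 85
python3 - <<'E'
from cell import env, optics
import cv2,numpy as np
s=env.get_state(); im,d=optics.capture("wrist"); cv2.imwrite("pics/w1.png",im[:,:,::-1]); print(s["qpos"],s["gripper_width"],s["grasp_force"])
E
```

```text
shift mm [88.  22.1 81.8] turn [-0.    -0.    -0.003]
yaw 84.80231870444614 pos [ 0.45101944 -0.05817117  0.26979777] F [-0.10593079 -0.3051173   0.02546234] 3.1
[-1.79516816e-01 -9.95890292e-02  2.17382770e+00 -2.10708442e-05
  1.06764363e+00 -8.87900024e-02] 0.004157727451460381 0.0
```

View pics/w1.png

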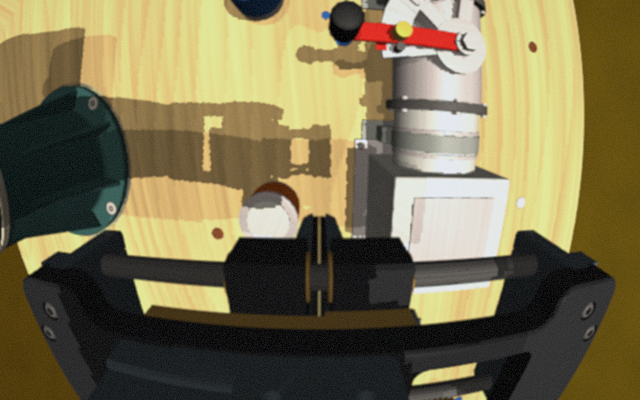

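The wrist view shows the knob top at (347,20), the plunger at (404,30) and the nut at (464,41), with the fingers shut and clear of everything. I'll use these pixels to refine the knob and pivot.

Run:
```python
from cell import env, optics
import numpy as np
from scipy.spatial.transform import Rotation as R
p=optics.camera_params("wrist"); K=p["intrinsics"]; s=env.get_state()
M=R.from_rotvec(s["tcp_rot"]).as_matrix(); T=np.array(p["T_tool_cam"])
for k,u,v,z in [("knob",347,19,.218),("nut",464,41,.184),("plunger",404,30,.191)]:
    a,b=u-K[0][2],v-K[1][2]; r=np.hypot(a,b); th=r/K[0][0]
    d=M@T[:3,:3]@np.array([a/r*np.sin(th),b/r*np.sin(th),np.cos(th)]); c=M@T[:3,3]+s["position"]
    print(k,(c+d*(z-c[2])/d[2])[:2])
```

```text
knob [0.48319774 0.08440169]
nut [0.59081741 0.07513991]
plunger [0.53271675 0.08159192]
```

Emit:
{"api": "step_arm", "payload": {
  "commands": [
    [22,5.5,0,0,0,0],
    [22,5.5,0,0,0,0],
    [22,5.5,0,0,0,0],
    [22,5.5,0,0,0,0],
    [0,0,20,0,0,0],
    [0,0,20,0,0,0],
    [0,0,20,0,0,0],
    [0,0,12,0,0,0],
    [0,0,10,0,0,0],
    [0,0,0,0,0,0]
  ]
}}

```text
clock: 3.98
position: [0.4798, 0.0277, 0.1862]
tcp_rot: [-2.317, -2.119, 0.003]
wrist_force: [-0.5, -0.3, -0.3]
gripper_width: 0.01
grasp_force: 0.0
```

Emit:
{"api": "step_arm", "payload": {
  "commands": [
    [6,0,0,0,0,0],
    [6,0,0,0,0,0],
    [6,0,0,0,0,0],
    [4,0,0,0,0,0],
    [4,0,0,0,0,0],
    [2,0,0,0,0,0],
    [0,0,0,0,0,0]
  ]
}}

```text
clock: 4.57
position: [0.4833, 0.0562, 0.1881]
tcp_rot: [2.315, 2.123, 0.0]
wrist_force: [0.1, 0.2, -0.3]
gripper_width: 0.007
grasp_force: 0.0
```

```bash
python3 plan.py 0.484 0.0565 0.188 85
```

```text
shift mm [0.4 0.7 0.1] turn [ 0.    -0.     0.001]
yaw 85.04646973921248 pos [0.48329926 0.05615346 0.18810553] F [ 0.09026513  0.157153   -0.25247916] 4.5667
```

Emit:
{"api": "step_arm", "payload": {
  "commands": [
    [5.8,-1.3,0,0,0,0.05],
    [5.8,-1.3,0,0,0,0.05],
    [5.8,-1.3,0,0,0,0.05],
    [5.8,-1.3,0,0,0,0.05],
    [5.8,-1.3,0,0,0,0.05],
    [5.8,-1.3,0,0,0,0.05],
    [5.8,-1.3,0,0,0,0.05],
    [5.8,-1.3,0,0,0,0.05],
    [5.8,-1.3,0,0,0,0.05],
    [5.8,-1.3,0,0,0,0.05]
  ]
}}

```text
clock: 5.4
position: [0.4883, 0.1143, 0.1878]
tcp_rot: [-2.771, -1.48, 0.001]
wrist_force: [-1.7, -0.4, 1.8]
gripper_width: 0.004
grasp_force: 0.8
```

```bash
cat > arc.py <<'E'
import sys, numpy as np
from scipy.spatial.transform import Rotation as R
from cell import env
s=env.get_state(); m=R.from_rotvec(s["tcp_rot"]).as_matrix(); yaw=np.arctan2(m[1,0],m[0,0])
piv=np.array([.599,.077])-s["position"][:2]; t=m[:2,:2].T@piv
print("lever angle by yaw",np.radians(85)-yaw,"pivot in tool mm",t*1e3,"z",s["position"][2],"F tool",m.T@s["wrist_force"])
E
python3 arc.py
```

```text
lever angle by yaw 0.5023207828664993 pivot in tool mm [ 30.5215844  112.79741109] z 0.1878304929697092 F tool [-1.28094912 -1.13957213 -1.77051105]
```

Emit:
{"api": "step_arm", "payload": {
  "commands": [
    [5.8,-1.4,0,0,0,0.05],
    [5.8,-1.4,0,0,0,0.05],
    [5.8,-1.4,0,0,0,0.05],
    [5.8,-1.4,0,0,0,0.05],
    [5.8,-1.4,0,0,0,0.05],
    [5.8,-1.4,0,0,0,0.05],
    [5.8,-1.4,0,0,0,0.05],
    [5.8,-1.4,0,0,0,0.05],
    [5.8,-1.4,0,0,0,0.05],
    [5.8,-1.4,0,0,0,0.05]
  ]
}}

```text
clock: 6.23
position: [0.5207, 0.1638, 0.1879]
tcp_rot: [3.051, 0.749, -0.001]
wrist_force: [-1.3, -1.6, 0.2]
gripper_width: 0.004
grasp_force: 0.5
```

```bash
python3 arc.py
```

```text
lever angle by yaw 1.0022762219079309 pivot in tool mm [ 29.21813834 113.20562177] z 0.18785370344920016 F tool [-1.91323569  0.76667052 -0.19129147]
```

Emit:
{"api": "step_arm", "payload": {
  "commands": [
    [5.8,-1.4,0,0,0,0.05],
    [5.8,-1.4,0,0,0,0.05],
    [5.8,-1.4,0,0,0,0.05],
    [5.8,-1.4,0,0,0,0.05],
    [5.8,-1.4,0,0,0,0.05],
    [5.8,-1.4,0,0,0,0.05],
    [5.8,-1.4,0,0,0,0.05],
    [5.8,-1.4,0,0,0,0.05]
  ]
}}

```text
clock: 6.9
position: [0.5613, 0.1883, 0.1878]
tcp_rot: [3.139, 0.128, -0.001]
wrist_force: [-1.0, -0.7, -0.2]
gripper_width: 0.006
grasp_force: 0.5
```

Emit:
{"api": "step_arm", "payload": {
  "commands": [
    [2.9,-0.7,0,0,0,0.025],
    [2.9,-0.7,0,0,0,0.025],
    [2.9,-0.7,0,0,0,0.025],
    [0,0,0,0,0,0]
  ]
}}

```text
clock: 7.23
position: [0.5702, 0.191, 0.1879]
tcp_rot: [-3.142, -0.011, -0.0]
wrist_force: [-0.2, 0.8, 0.0]
gripper_width: 0.001
grasp_force: 0.0
```

```bash
python3 arc.py
```

```text
lever angle by yaw 1.4762930895658668 pivot in tool mm [ 27.92817791 114.2230548 ] z 0.187912215033017 F tool [-0.19026468 -0.83226238 -0.03780015]
```

Emit:
{"api": "step_arm", "payload": {
  "commands": [
    [2.9,-0.7,0,0,0,0.025],
    [2.9,-0.7,0,0,0,0.025],
    [2.9,-0.7,0,0,0,0.025],
    [0,0,0,0,0,0]
  ]
}}

```text
clock: 7.57
position: [0.5791, 0.1931, 0.188]
tcp_rot: [-3.14, 0.108, -0.0]
wrist_force: [-0.0, 0.2, -0.7]
gripper_width: 0.009
grasp_force: 0.0
```

Emit:
{"api": "step_arm", "payload": {
  "commands": [
    [1,0,0,0,0,0],
    [1,0,0,0,0,0],
    [0,0,0,0,0,0]
  ]
}}

```text
clock: 7.82
position: [0.5801, 0.1929, 0.1878]
tcp_rot: [-3.14, 0.104, 0.002]
wrist_force: [-3.8, 0.8, 1.1]
gripper_width: 0.002
grasp_force: 1.9
```

```bash
python3 arc.py
```

```text
lever angle by yaw 1.549520747692091 pivot in tool mm [ 26.49174298 114.42415262] z 0.18783249166815544 F tool [-3.82537111 -0.59769802 -1.05281438]
```

Emit:
{"api": "step_arm", "payload": {
  "commands": [
    [1,0,0,0,0,0],
    [1,0,0,0,0,0],
    [0,0,0,0,0,0]
  ]
}}

```text
clock: 8.07
position: [0.5804, 0.1929, 0.1877]
tcp_rot: [3.14, -0.104, -0.008]
wrist_force: [-18.4, 3.0, 10.7]
gripper_width: 0.001
grasp_force: 9.0
```

```bash
python3 arc.py
```

```text
lever angle by yaw 1.5496041159794687 pivot in tool mm [ 26.19679996 114.4032528 ] z 0.18772397256555445 F tool [-18.56714101  -1.77661849 -10.58475236]
```

Emit:
{"api": "step_arm", "payload": {
  "commands": [
    [-4,0,0,0,0,0],
    [-8,0,0,0,0,0],
    [-14,0,0,0,0,0],
    [-14,0,0,0,0,0],
    [0,0,-25,0,0,0],
    [0,0,-30,0,0,0],
    [0,0,-30,0,0,0],
    [0,0,0,0,0,0]
  ]
}}

```text
clock: 8.73
position: [0.5448, 0.1962, 0.2788]
tcp_rot: [-3.137, 0.103, -0.012]
wrist_force: [1.0, 0.5, 1.4]
gripper_width: 0.006
grasp_force: 0.0
```

```bash
python3 - <<'E'
from cell import env, optics
import cv2,numpy as np
from h import pix
out=[]
for n,(r,c) in {"scene":(150,270),"side":(140,240)}.items():
    im,d=optics.capture(n); out.append(cv2.resize(np.ascontiguousarray(im[r:r+100,c:c+130,::-1]),None,fx=4,fy=4,interpolation=2)[:, :400] if 0 else cv2.resize(np.ascontiguousarray(im[r:r+100,c:c+130,::-1]),None,fx=3,fy=3,interpolation=2))
cv2.imwrite("pics/lev.png",np.hstack(out))
E
python3 plan.py 0.4885 -0.356 0.27 0
```

```text
shift mm [-17.9 553.9   3.4] turn [-0.001 -0.003 -0.066]
yaw -3.7832194676635575 pos [0.54293717 0.19551868 0.27399054] F [-0.06560541 -0.05734514 -1.23837091] 8.8333
```

View pics/lev.png

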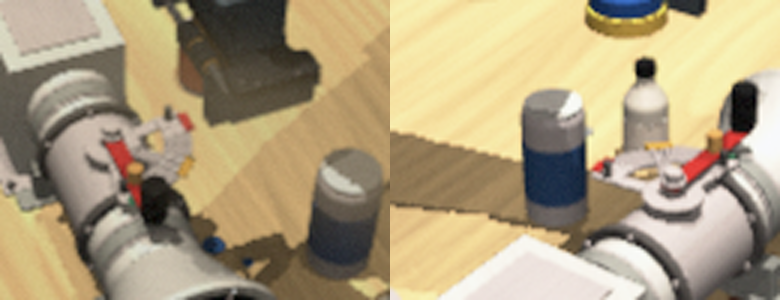

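The views show the lever along the duct at the green mark, with its knob at about crop (744,100) on the hood side, and the can and bottle still standing. Next I go to the station.

```bash
python3 plan.py 0.415 -0.356 0.25 0
python3 - <<'E'
from h import *
for a in (.785,1.4,1.48,1.571):
    w=np.radians(175)-a; print(a,pix("side",[.6+.115*np.cos(w),.078+.115*np.sin(w),.218]),pix("scene",[.6+.115*np.cos(w),.078+.115*np.sin(w),.218]))
E
```

```text
shift mm [-91.3 558.8  23.3] turn [-0.001 -0.003 -0.066]
yaw -3.7832194676635575 pos [0.54293717 0.19551868 0.27399054] F [-0.06560541 -0.05734514 -1.23837091] 8.8333
0.785 [[326.95075169 164.99966119]] [[344.00074214 195.00515727]]
1.4 [[351.55897128 166.59915423]] [[328.03884058 208.67608017]]
1.48 [[354.54408438 167.34369914]] [[325.11014874 209.86933047]]
1.571 [[357.81416321 168.33280557]] [[321.61094425 211.01557204]]
```

Emit:
{"api": "step_arm", "payload": {
  "commands": [
    [-4,25,0,0,0,0],
    [-4,25,0,0,0,0],
    [-4,25,0,0,0,0],
    [-4,25,0,0,0,0],
    [-4,25,0,0,0,0],
    [-4,25,0,0,0,0],
    [-4,25,0,0,0,0],
    [-4,25,0,0,0,0],
    [-4,25,0,0,0,0],
    [-4,25,0,0,0,0],
    [-4,25,0,0,0,0],
    [-4,25,0,0,0,0]
  ]
}}

```text
clock: 9.83
position: [0.4736, -0.1017, 0.2715]
tcp_rot: [-3.14, 0.104, 0.003]
wrist_force: [0.8, 0.8, -0.6]
gripper_width: 0.005
grasp_force: 0.0
```

Emit:
{"api": "step_arm", "payload": {
  "commands": [
    [-4,25,2,0,0,0],
    [-4,25,2,0,0,0],
    [-4,25,2,0,0,0],
    [-4,25,2,0,0,0],
    [-4,25,2,0,0,0],
    [-4,25,2,0,0,0],
    [-4,25,2,0,0,0],
    [-4,25,2,0,0,0],
    [-4,25,2,0,0,0],
    [-4,25,2,0,0,0],
    [0,10,2,0,0,-0.066],
    [0,0,0,0,0,0]
  ]
}}

```text
clock: 10.83
position: [0.4167, -0.3587, 0.249]
tcp_rot: [-3.14, -0.002, 0.003]
wrist_force: [0.3, 0.3, -0.2]
gripper_width: 0.002
grasp_force: 0.0
```

Run:
```python
from cell import env, optics
import cv2,numpy as np
s=env.get_state(); im,d=optics.capture("wrist"); p=optics.camera_params("wrist")
np.savez("pics/w2.npz",pos=s["position"],rot=s["tcp_rot"],K=p["intrinsics"],T=p["T_tool_cam"])
cv2.imwrite("pics/w2.png",im[:,:,::-1]); print(s["position"],s["tcp_rot"])
```

```text
[ 0.41665093 -0.35873116  0.24901443] [-3.14023089e+00 -1.72427884e-03  2.78875909e-03]
```

View pics/w2.png

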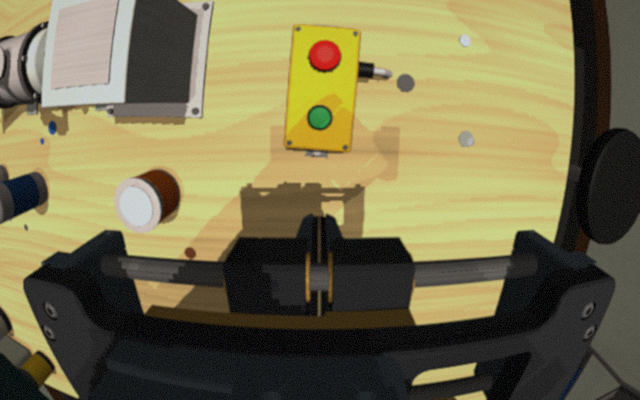

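The wrist view shows the green button centre at (319.5,116.5), the red mushroom at (324,55), and nothing else near the station top.

```bash
python3 - <<'E'
import numpy as np
from scipy.spatial.transform import Rotation as R
f=np.load("pics/w2.npz"); K=f["K"]; M=R.from_rotvec(f["rot"]).as_matrix(); T=f["T"]
for k,u,v,z in [("green",319.5,116.5,.072),("red",324,55,.076)]:
    a,b=u-K[0][2],v-K[1][2]; r=np.hypot(a,b); th=r/K[0][0]
    d=M@T[:3,:3]@np.array([a/r*np.sin(th),b/r*np.sin(th),np.cos(th)]); c=M@T[:3,3]+f["pos"]
    print(k,c+d*(z-c[2])/d[2])
E
python3 plan.py 0.486 -0.357 0.09 0
```

```text
green [ 0.48484599 -0.35927898  0.072     ]
red [ 0.55412319 -0.36420157  0.076     ]
shift mm [ 69.4  -0.5 159.2] turn [-0.002  0.002 -0.002]
yaw -0.11856612969263036 pos [ 0.41690572 -0.35764929  0.24932913] F [ 0.59779337  0.25392412 -0.97862682] 10.8833
```

Emit:
{"api": "step_arm", "payload": {
  "commands": [
    [17,0,0,0,0,0],
    [17,0,0,0,0,0],
    [18,0,0,0,0,0],
    [17,0,0,0,0,0],
    [0,0,30,0,0,0],
    [0,0,35,0,0,0],
    [0,0,35,0,0,0],
    [0,0,30,0,0,0],
    [0,0,20,0,0,0],
    [0,0,15,0,0,0],
    [0,0,0,0,0,0],
    [0,0,0,0,0,0]
  ]
}}

```text
clock: 11.88
position: [0.487, -0.3564, 0.0854]
tcp_rot: [-3.141, 0.0, 0.002]
wrist_force: [0.6, -0.5, 1.2]
gripper_width: 0.004
grasp_force: 0.0
```

Emit:
{"api": "step_arm", "payload": {
  "commands": [
    [0,0,3,0,0,0],
    [0,0,3,0,0,0],
    [0,0,2,0,0,0],
    [0,0,2,0,0,0],
    [0,0,2,0,0,0],
    [0,0,0,0,0,0],
    [0,0,0,0,0,0]
  ]
}}

```text
clock: 12.47
position: [0.4867, -0.3576, 0.0739]
tcp_rot: [-3.142, 0.0, 0.0]
wrist_force: [0.2, 0.2, -0.4]
gripper_width: 0.009
grasp_force: 0.0
```

Emit:
{"api": "step_arm", "payload": {
  "commands": [
    [0,0,2,0,0,0],
    [0,0,2,0,0,0],
    [0,0,2,0,0,0],
    [0,0,1,0,0,0],
    [0,0,0,0,0,0]
  ]
}}

```text
clock: 12.88
position: [0.487, -0.3578, 0.0669]
tcp_rot: [3.141, -0.0, 0.0]
wrist_force: [0.2, -0.2, 5.1]
gripper_width: 0.005
grasp_force: 2.6
```

Emit:
{"api": "step_arm", "payload": {
  "commands": [
    [0,0,1,0,0,0],
    [0,0,1,0,0,0],
    [0,0,0,0,0,0]
  ]
}}

```text
clock: 13.13
position: [0.4871, -0.3579, 0.0661]
tcp_rot: [3.142, -0.0, 0.0]
wrist_force: [-4.9, 4.3, 20.5]
gripper_width: 0.006
grasp_force: 10.1
```

Emit:
{"api": "step_arm", "payload": {
  "commands": [
    [0,0,-4,0,0,0],
    [0,0,-8,0,0,0],
    [0,0,-20,0,0,0],
    [0,0,-30,0,0,0],
    [0,0,-30,0,0,0],
    [0,0,-30,0,0,0],
    [-20,0,-20,0,0,0],
    [-30,0,0,0,0,0],
    [-20,0,0,0,0,0],
    [0,0,0,0,0,0],
    [0,0,0,0,0,0],
    [0,0,0,0,0,0]
  ]
}}

```text
clock: 14.13
position: [0.4172, -0.3577, 0.2071]
tcp_rot: [3.141, -0.001, 0.0]
wrist_force: [-0.6, -0.4, -0.0]
gripper_width: 0.002
grasp_force: 0.0
```

Run:
```python
from cell import env, optics
import cv2,numpy as np
im,_=optics.capture("side"); cv2.imwrite("pics/end.png",im[:,:,::-1]); print(env.get_state()["wrist_force"])
```

```text
[-0.29050391  0.03685034  0.02955806]
```

View pics/end.png

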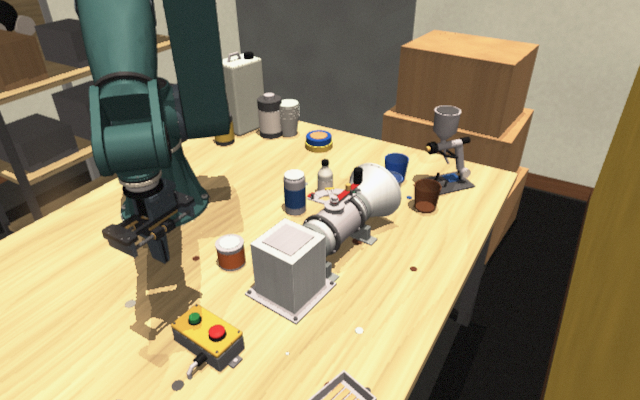

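The lever is still fully open with its knob at (358,174). The green button is up at (195,319), and the can, bottle and tin stand where they did. The arm touches nothing, so I'm handing in.

```bash
python3 -c "
from cell import env
print(env.hand_in())"
```

```text
the job is handed in; nothing more can be done
None
```

Job handed in at about 14 s: the damper lever was pushed past the half notch to its hard stop at the green mark, then the start button was pressed right down and let up; the red button was not touched, and the can, bottle and tin stand where they were (the cup was hidden in the last picture, but the arm never went near it).

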